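Put the bench ware back at its own stations

ROBOT

A 6-joint arm with a two-finger parallel gripper is mounted at the origin on the work surface. World frame = base frame: x ahead of the robot, y to its left, z up, the work surface at z = 0. Lengths are in m, angles in rad, forces in N, time in s.
With the tool pointing down it reaches from about 0.3 to 0.875 m from the base axis. Payload 6.4 kg.
Tool frame: the origin (TCP) lies at the very end of the fingers, on their centre line; the grasp point (between the pads) lies 19 mm behind it; z points along the fingers, y is the line along which they close (so a half turn about z gives the same grasp; the last joint's range is limited). The gripper opens to 85 mm and grips with 20 to 120 N. Pads are 22 mm wide; open, the fingers measure 114 mm over their backs; the gripper's body (76 mm by 85 mm) begins 54 mm behind the grasp point. The pads swing forward as they close: fully open they stand 13 mm farther back than shut.
Start: joints at [-1.35, 0.181, 1.607, -0, 1.354, -0.206], TCP at [0.238, -0.523, 0.231] pointing down, gripper open.
Joint ranges: [-2.99, 2.99], [-0.89, 2.07], [0.3, 2.58], [-1.14, 4.28], [0, 2.63], [-3.12, 3.12]. Speed limits (rad/s): [2.57, 2.57, 3.01, 3.14, 3.14, 3.14].

INTERFACE

Orientations are given as a unit quaternion [w, x, y, z].
In Python, from bench import ctrl gives the robot as it stands.
- The arm moves only by the tool jog_arm, never from a script. Its argument "series" is a list that holds one entry, the list of rows, each a list of 7 numbers: the shift along the tool's x, y, z in mm, then the turn, a rotation vector about the tool's x, y, z in rad, then the finger opening in mm, from 0 to 85.4. In form: [[[tx, ty, tz, rx, ry, rz, gripper], ...]]. A call has exactly 10 rows; each row shifts and turns the commanded pose from where the row before left it, along the tool's axes as they then stand; what a row does not reach is not made up. A row lasts 1/10 s, in which the tool goes at most 50 mm and 8.59 degrees, less where a joint would pass 70% of its speed; a pose out of reach is approached as far as the arm can. A call with a gripper value outside its range is refused whole. The fingers move at their own pace and stop on an object; the grip force is fixed at half the most. Time passes only in rows, so rows that do not move let the fingers close, or fill a call up. It gives the time, the measured TCP pose, the force, the opening and the grip force at its end, in the units of the state.
- ctrl.get_obs(): the state, without advancing time (a new reading comes with each control period).
- ctrl.camera(name): name is "scene" or "top" or "wrist"; returns a dict with "frame" (384x512x3 uint8, blue, green, red), "z_map" (384x512 float32, m along the optical axis (not along the pixel's ray), 0 where there is no reading), "fx", "fy", "cx", "cy" (pixels), "xyz" and "rotation" of the camera in the world. Camera axes: x right, y down, z forward; pixel columns grow to the right and rows downward; lengths in m; the calibration is good to about 2 mm. A picture is of the moment at which its call begins.
- ctrl.hand_in(): hands the job in; it is judged then, once.
The state is a dict: "time_s": time; "q": joint angles; "dq": joint speeds; "joint_efforts": joint torques, N m; "eef_pos": TCP position; "eef_rot": TCP orientation; "wrist_force": force on the tool from outside, world axes, zero at the start; "torque": the same for the moment, N m; "opening": opening from 0.0 (shut) to 1.0 (fully open); "grasp_force": force on a finger pad.
Only numpy, scipy, OpenCV 4.12 (cv2) and the standard library are available. Lean on these libraries where they do the work, as an engineer would, in place of code of your own. Each camera call takes 0.05 s, during which the arm holds its last target. There are 200 camera calls.

TASK

After wiping the bench, somebody put everything back at the wrong station. Put the conical flask on the magnetic stirrer, the squat screw-lid jar on the balance, the tube rack on the aluminium cold plate with its long side along the plate's long side, and the squeeze bottle on the round cork mat, each standing upright in the middle of its platform. A platform takes only one thing at a time, and the empty black rubber mat is free for parking something on the way; keep everything upright and set it down gently.

Things in the scene. Friction and masses are not known exactly. Their poses are not given: they have to be found in the camera images.
- flask: Stoppered conical (Erlenmeyer) flask of amber glass, about 0.16 kg, 110 mm high in all: base 68 mm across, cone narrowing to 28 mm at 72 mm height, straight round neck 27-28 mm across from 72 to 98 mm height (grip here), black rubber stopper 23 mm across from 98 to 110 mm. Origin: centre of its underside; z up. It starts on the cold plate or on the cork mat. Belongs on the stirrer.
- jar: Squat round white plastic jar with screw lid, about 0.12 kg, 48 mm high; body 56 mm across, lid (34 to 48 mm height) 60 mm across. Grip it across the diameter. Origin: centre of its underside; z up. It starts on the cold plate or on the cork mat. Belongs on the balance.
- rack: Grey plastic tube rack, a block 84 mm (x) by 42 mm (y) by 40 mm high, with two rows of four white tube caps standing 6 mm above its top; about 0.13 kg. Grip it across the 42 mm width. Origin: centre of its underside; its x axis is the long side; z up. It starts on the stirrer or on the balance. Belongs on the cold plate, lengthways.
- bottle: White round plastic squeeze bottle, about 0.14 kg, straight body 50 mm across up to 80 mm height (grip here), then a shoulder, a yellow cap 30 mm across from 90 to 104 mm and a short upright nozzle to 118 mm. Origin: centre of its underside; z up. It starts on the stirrer or on the balance. Belongs on the cork mat.
- stirrer: Magnetic stirrer, fixed: white housing 135 x 116 mm, with a knob on its front, and a flat round white ceramic plate 100 mm across on top. Origin: at bench level under the centre of the plate; the plate's surface is 45 mm above it. The housing reaches 80 mm to the front (-x) and 56 mm to the back.
- balance: Small balance, fixed: black housing 155 x 116 mm, 30 mm high, with a green display and two keys in front, and a flat square steel pan 98 x 98 mm. Origin: at bench level under the centre of the pan; the pan's surface is 45 mm above it and does not give. The housing reaches 100 mm to the front (-x) and 56 mm to the back.
- cold_plate: Bare flat aluminium plate, fixed, 120 mm (x, the long side) by 74 mm (y), top 20 mm above the bench. Origin: at bench level under its centre.
- cork_mat: Flat round cork mat, fixed, 110 mm across, top 20 mm above the bench. Origin: at bench level under its centre.
- spare_mat: The free spot: flat square black rubber mat, fixed, 135 x 135 mm, 4 mm thick, empty at the start. Origin: at bench level under its centre.
Mind the look-alikes: they are no part of the job. Leave any purple look-alike of the flask alone.

How it is judged:
At the end, for the whole second after the job is handed in: Flask on stirrer plate, jar on balance pan, rack on cold plate, bottle on cork mat: each resting on the surface (height within 4 mm), centred within 15 mm, upright within 0.1 rad, at rest and released; the rack's long side within 0.2 rad of the plate's, either way round (horizontal distance between flask and stirrer below 0.015 m and z of flask in the frame of stirrer between 0.041 and 0.049 m and angle between each of flask, jar, rack, bottle's own z axis and vertical below 0.1 rad and linear speed of each of flask, jar, rack, bottle below 0.02 m/s and contact force between each of flask, jar, rack, bottle and the fingers below 0.1 N and horizontal distance between jar and balance below 0.015 m and z of jar in the frame of balance between 0.041 and 0.049 m and horizontal distance between rack and cold_plate below 0.015 m and z of rack in the frame of cold_plate between 0.016 and 0.024 m and horizontal distance between bottle and cork_mat below 0.015 m and z of bottle in the frame of cork_mat between 0.016 and 0.024 m and angle between the x axis of rack and the x axis of cold_plate, either way round below 0.2 rad); the robot touches nothing.
It fails at once if the flask, jar, rack or bottle is tipped more than 0.6 rad (angle between any of flask, jar, rack, bottle's own z axis and vertical above 0.6 rad).
It fails at once if the flask, jar, rack or bottle is dropped or banged onto a platform or the spare mat (more than 30 N) (contact force between any of flask, jar, rack, bottle and stirrer above 30 N or contact force between any of flask, jar, rack, bottle and balance above 30 N or contact force between any of flask, jar, rack, bottle and cold_plate above 30 N or contact force between any of flask, jar, rack, bottle and cork_mat above 30 N or contact force between any of flask, jar, rack, bottle and spare_mat above 30 N).
It also fails if it takes over 138 s, if anything falls off the work surface, if the arm or the gripper's body presses on something with over 40 N, if the wrist force passes 120 N, or if a joint passes its speed limit or range.

## Working session

There is one attempt and no reset: what is moved stays moved. The work goes in short steps, Python scripts to look and compute and a tool call to move; the robot and the scene stay as the last step left them, time stands still between calls to the robot, and variables do not carry over. Pictures are saved under pics/ and viewed, at most 14 in all, crops included, and the job is handed in when it is done.

Besides the shell and the picture viewer there is one more tool, called after "Request:" as name([rows], argument=value, ...), one row to a line, values as JSON. jog_arm: Moves the arm, as the interface text tells. Its arguments: {"type":"object","properties":{"series":{"type":"array"}},"required":["series"]}

```bash
ls; mkdir -p pics; python3 - <<'E'
from bench import ctrl
import cv2,numpy as np,pickle
o=ctrl.get_obs();print({k:np.round(v,3) for k,v in o.items()})
d={}
for n in("scene","top"):
    c=ctrl.camera(n);d[n]=c;cv2.imwrite(f"pics/{n}0.png",c["frame"]);print(n,c["xyz"],c["fx"],c["cx"])
pickle.dump(d,open("d0.pkl","wb"))
E
```

```text
pics
{'time_s': np.float64(0.0), 'q': array([-1.35 ,  0.182,  1.608, -0.   ,  1.354, -0.206]), 'dq': array([-0.001,  0.001,  0.001, -0.   , -0.001,  0.001]), 'joint_efforts': array([ 1.0000e-03, -4.4486e+01, -3.5133e+01, -0.0000e+00,  9.0000e-03,
        0.0000e+00]), 'eef_pos': array([ 0.238, -0.523,  0.23 ]), 'eef_rot': array([-0.001,  0.977,  0.212, -0.   ]), 'wrist_force': array([-0.359, -0.481,  0.51 ]), 'torque': array([0.074, 0.011, 0.059]), 'grasp_force': np.float64(0.0), 'opening': np.float64(1.001)}
scene [1.26878902 0.31766032 0.99407111] 458.6924969693902 259.9159354785363
top [ 0.4471619  -0.00200791  1.18267783] 399.7151779787795 258.1308723838052
```

View pics/top0.png

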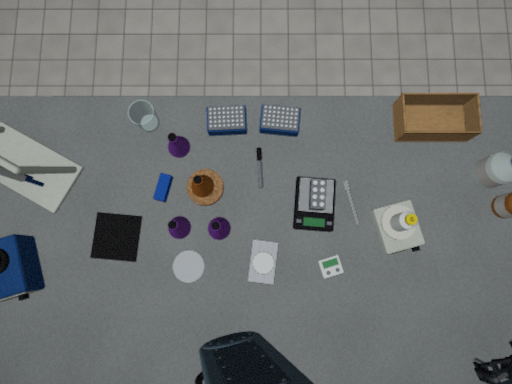

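View pics/scene0.png

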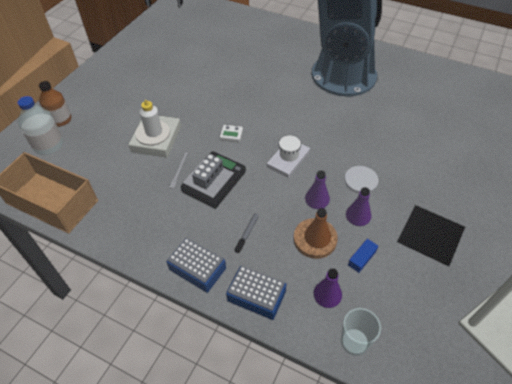

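The top view shows the flask on the cork (205,187) with purple flasks close by at (178,146), (179,227) and (218,228). The jar is on the cold plate (263,262), the rack on the balance (317,193) and the bottle on the stirrer (400,225). The spare mat is at (117,237). The scene view agrees.

```bash
cat > h.py <<'E'
import numpy as np,pickle,cv2
def cloud(c):
    z=c["z_map"];v,u=np.mgrid[:z.shape[0],:z.shape[1]]
    p=np.stack([(u-c["cx"])/c["fx"]*z,(v-c["cy"])/c["fy"]*z,z],-1)
    P=p@np.array(c["rotation"]).T+c["xyz"]; P[z==0]=np.nan; return P
def blob(P,lo,hi,cx,cy,r):
    "points with height lo..hi within r of (cx,cy): min-area rect"
    m=(P[...,2]>lo)&(P[...,2]<hi)&(np.hypot(P[...,0]-cx,P[...,1]-cy)<r)
    q=P[m]; R=cv2.minAreaRect(q[:,:2].astype(np.float32)*1000)
    return len(q),np.round(R[0],1),np.round(R[1],1),round(R[2],1),np.round(np.median(q[:,2])*1000,1)
E
python3 - <<'E'
from h import *
d=pickle.load(open("d0.pkl","rb"));c=d["top"];print(np.round(c["rotation"],3))
P=cloud(c)
for n,(u,v) in dict(spare=(117,237),cork=(205,203),flask=(203,184),pA=(178,146),pB=(179,227),pC=(218,228),cold=(256,280),jar=(263,262),bal=(302,205),rack=(317,193),stir=(385,232),bottle=(411,220),disc=(188,266),blue=(163,187),timer=(331,267),pen=(260,170)).items(): print(n,np.round(P[v,u],3))
E
```

```text
[-0.057  0.705 -0.705  0.053]Traceback (most recent call last):
  File "<stdin>", line 3, in <module>
  File "h.py", line 5, in cloud
    P=p@np.array(c["rotation"]).T+c["xyz"]; P[z==0]=np.nan; return P
      ~^~~~~~~~~~~~~~~~~~~~~~~~~~
ValueError: matmul: Input operand 1 has a mismatch in its core dimension 0, with gufunc signature (n?,k),(k,m?)->(n?,m?) (size 4 is different from 3)
```

```bash
sed -i 's/np.array(c\["rotation"\])/Rot.from_quat(np.roll(c["rotation"],-1)).as_matrix()/; 1a from scipy.spatial.transform import Rotation as Rot' h.py
python3 - <<'E'
from h import *
d=pickle.load(open("d0.pkl","rb"));c=d["top"]
P=cloud(c)
for n,(u,v) in dict(spare=(117,237),cork=(205,203),flask=(203,184),pA=(172,138),pB=(173,226),pC=(215,226),cold=(256,280),jar=(263,262),bal=(302,205),rack=(317,193),stir=(385,232),bottle=(411,220),disc=(188,266),blue=(163,187),timer=(331,267),pen=(260,170)).items(): print(n,np.round(P[v,u],3))
E
```

```text
spare [0.508 0.419 0.006]
cork [0.607 0.16  0.021]
flask [0.649 0.156 0.1  ]
pA [0.777 0.243 0.112]
pB [0.533 0.233 0.107]
pC [0.532 0.119 0.112]
cold [0.386 0.01  0.021]
jar [ 0.437 -0.01   0.067]
bal [ 0.598 -0.122  0.044]
rack [ 0.626 -0.159  0.087]
stir [ 0.521 -0.357  0.041]
bottle [ 0.545 -0.39   0.156]
disc [0.425 0.205 0.02 ]
blue [0.653 0.283 0.03 ]
timer [ 0.423 -0.205  0.02 ]
pen [ 0.708 -0.001  0.012]
```

```bash
cat > m.py <<'E'
from h import *
S=dict(cork=(.014,.026,.645,.157,.075),cold=(.014,.026,.43,-.01,.075),bal_pan=(.041,.0495,.62,-.155,.08),bal_house=(.02,.036,.60,-.15,.11),stir_plate=(.0425,.0495,.54,-.37,.07),stir_house=(.02,.05,.54,-.37,.11),
 neck=(.092,.12,.645,.157,.05),stop=(.122,.14,.645,.157,.05),jar=(.06,.075,.43,-.01,.05),rack=(.078,.1,.62,-.155,.08),
 botcap=(.145,.152,.54,-.37,.06),botbody=(.06,.13,.54,-.37,.04),pA=(.1,.12,.775,.24,.05),pB=(.1,.12,.53,.23,.05),pC=(.1,.12,.53,.12,.05))
def show(d,names=S):
    for k in d:
        P=cloud(d[k])
        for n in names:
            try: print(k,n,*blob(P,*S[n]))
            except Exception as e: print(k,n,"none")
    c=d["top"];P=cloud(c); b=c["frame"].max(2)<40
    m=b&(abs(P[...,2]-.004)<.008)&(np.hypot(P[...,0]-.508,P[...,1]-.419)<.11)
    print("spare",cv2.minAreaRect(P[m][:,:2].astype(np.float32)*1000))
if __name__=="__main__": show(pickle.load(open("d0.pkl","rb")))
E
python3 m.py
```

```text
scene cork 731 [659.2 161.7] [107.3 107.9] 12.8 21.0
scene cold 484 [439.6 -11.4] [ 75.7 123.7] 82.5 21.2
scene bal_pan 491 [ 627.5 -164.4] [102.2 100.2] 85.4 46.3
scene bal_house 783 [ 606.9 -161.6] [116.9 157.4] 85.7 30.7
scene stir_plate 328 [ 543.9 -394.7] [119.9  88.2] 12.9 46.4
scene stir_house 1071 [ 539.6 -400.6] [138.1 117.4] 15.3 39.1
scene neck 97 [664.8 169.4] [15.8 27.1] 28.8 106.6
scene stop 81 [658.5 165.6] [23.6 20.8] 26.6 130.3
scene jar 315 [437.2 -11.4] [59.9 62.2] 1.7 69.0
scene rack 437 [ 625.7 -164. ] [43.9 85.4] 87.0 87.1
scene botcap 54 [ 550.1 -395.1] [28.9 30. ] 22.4 149.3
scene botbody 283 [ 550.5 -381.9] [26.1 48.4] 85.0 100.2
scene pA 104 [784.1 244.7] [22.  23.7] 11.6 110.2
scene pB 78 [539.1 235. ] [21.6 21.3] 65.9 110.4
scene pC 73 [536.8 116.7] [25.  21.3] 41.8 110.2
top cork 656 [655.5 161.6] [108.4 106.9] 0.8 20.2
top cold 697 [437.6 -10.3] [ 74.  119.7] 82.6 20.2
top bal_pan 595 [ 627.  -162.9] [98.4 98.4] 85.4 45.2
top bal_house 937 [ 605.4 -161. ] [115.9 155.5] 85.4 30.2
top stir_plate 457 [ 548.  -390.4] [99.  85.7] 11.7 45.3
top stir_house 1544 [ 532.5 -400.7] [146.8 116.9] 14.4 38.2
top neck 46 [655.4 166.8] [26.2 25.3] 49.8 113.4
top stop 54 [656.5 167.3] [21.1 19. ] 45.0 130.3
top jar 381 [434.5  -9.5] [58.4 58.6] 14.5 68.3
top rack 451 [ 625.3 -163. ] [42.5 84.2] 86.6 86.6
top botcap 89 [ 547.9 -393.8] [26.3 28.4] 0.3 148.7
top botbody 217 [ 545.5 -386.6] [49.4 34.9] 16.6 110.8
top pA 63 [781.5 243.6] [24.2 21. ] 88.7 110.0
top pB 65 [537.8 235.5] [23.8 22. ] 11.7 109.2
top pC 60 [533.5 118.8] [24.3 21.6] 34.1 110.5
spare ((510.6142578125, 422.565673828125), (133.3516845703125, 130.97003173828125), 84.99397277832031)
```

Request:
jog_arm([
  [[0, 0, 0, 0, 0, 0.143, 85], [0, 0, 0, 0, 0, 0.143, 85], [0, 0, 0, 0, 0, 0.142, 85], [30, -13, 0, 0, 0, 0, 85], [48, -20, 0, 0, 0, 0, 85], [48, -20, 0, 0, 0, 0, 85], [48, -20, 0, 0, 0, 0, 85], [48, -20, 0, 0, 0, 0, 85], [48, -20, 0, 0, 0, 0, 85], [40, -16, 0, 0, 0, 0, 85]],
])

```text
time_s: 1.1
eef_pos: [0.541, -0.3969, 0.2307]
eef_rot: [-0.0, 1.0, -0.0, -0.0]
wrist_force: [-0.4, -0.5, 0.6]
opening: 0.994
grasp_force: 0.0
```

Request:
jog_arm([
  [[0, 0, 0, 0, 0, 0, 85], [1, 0, 20, 0, 0, 0, 85], [0, 0, 35, 0, 0, 0, 85], [0, 0, 35, 0, 0, 0, 85], [0, 0, 27, 0, 0, 0, 85], [0, 0, 13, 0, 0, 0, 85], [0, 0, 7, 0, 0, 0, 85], [0, 0, 0, 0, 0, 0, 85], [0, 0, 0, 0, 0, 0, 40], [0, 0, 0, 0, 0, 0, 40]],
])

```text
time_s: 2.1
eef_pos: [0.5408, -0.3994, 0.0962]
eef_rot: [0.001, 1.0, -0.001, 0.001]
wrist_force: [-0.6, 0.9, 0.9]
opening: 0.686
grasp_force: 0.4
```

Request:
jog_arm([
  [[0, 0, 0, 0, 0, 0, 40], [0, 0, 0, 0, 0, 0, 40], [0, 0, 0, 0, 0, 0, 40], [0, 0, 0, 0, 0, 0, 40], [0, 0, 0, 0, 0, 0, 40], [0, 0, 0, 0, 0, 0, 40], [0, 0, 0, 0, 0, 0, 40], [0, 0, -4, 0, 0, 0, 40], [0, 0, -8, 0, 0, 0, 40], [0, 0, -8, 0, 0, 0, 40]],
])

```text
time_s: 3.1
eef_pos: [0.5398, -0.3986, 0.1148]
eef_rot: [-0.0, 1.0, -0.001, -0.0]
wrist_force: [-0.2, -0.6, -2.0]
opening: 0.569
grasp_force: 61.2
```

Request:
jog_arm([
  [[0, 0, -15, 0, 0, 0, 40], [0, 0, -25, 0, 0, 0, 40], [0, 0, -30, 0, 0, 0, 40], [0, 0, -25, 0, 0, 0, 40], [0, 0, -15, 0, 0, 0, 40], [0, 0, -10, 0, 0, 0, 40], [0, -10, 0, 0, 0, 0, 40], [0, -20, 0, 0, 0, 0, 40], [0, -30, 0, 0, 0, 0, 40], [0, -36, 0, 0, 0, 0, 40]],
])

```text
time_s: 4.1
eef_pos: [0.539, -0.3011, 0.2321]
eef_rot: [-0.001, 1.0, -0.001, -0.001]
wrist_force: [0.3, -0.5, -2.0]
opening: 0.567
grasp_force: 61.4
```

Request:
jog_arm([
  [[0, -40, 0, 0, 0, 0, 40], [0, -40, 0, 0, 0, 0, 40], [0, -40, 0, 0, 0, 0, 40], [0, -40, 0, 0, 0, 0, 40], [0, -40, 0, 0, 0, 0, 40], [0, -40, 0, 0, 0, 0, 40], [0, -40, 0, 0, 0, 0, 40], [0, -40, 0, 0, 0, 0, 40], [0, -40, 0, 0, 0, 0, 40], [0, -40, 0, 0, 0, 0, 40]],
])

```text
time_s: 5.1
eef_pos: [0.5389, 0.0995, 0.2326]
eef_rot: [-0.0, 1.0, -0.0, -0.001]
wrist_force: [0.8, 0.8, -2.0]
opening: 0.565
grasp_force: 61.4
```

Request:
jog_arm([
  [[-6, -40, 0, 0, 0, 0, 40], [-6, -40, 0, 0, 0, 0, 40], [-6, -40, 0, 0, 0, 0, 40], [-6, -40, 0, 0, 0, 0, 40], [-6, -40, 0, 0, 0, 0, 40], [-6, -38, 0, 0, 0, 0, 40], [0, -30, 0, 0, 0, 0, 40], [0, -20, 0, 0, 0, 0, 40], [0, -10, 0, 0, 0, 0, 40], [0, 0, 0, 0, 0, 0, 40]],
])

```text
time_s: 6.1
eef_pos: [0.5036, 0.3961, 0.2327]
eef_rot: [0.001, 1.0, 0.0, -0.001]
wrist_force: [0.2, -0.1, -2.6]
opening: 0.57
grasp_force: 61.5
```

Request:
jog_arm([
  [[0, -10, 0, 0, 0, 0, 40], [0, -10, 10, 0, 0, 0, 40], [0, 0, 25, 0, 0, 0, 40], [0, 0, 30, 0, 0, 0, 40], [0, 0, 30, 0, 0, 0, 40], [0, 0, 30, 0, 0, 0, 40], [0, 0, 20, 0, 0, 0, 40], [0, 0, 12, 0, 0, 0, 40], [0, 0, 8, 0, 0, 0, 40], [0, 0, 0, 0, 0, 0, 40]],
])

```text
time_s: 7.1
eef_pos: [0.5047, 0.4151, 0.0684]
eef_rot: [0.0, 1.0, -0.001, -0.001]
wrist_force: [0.2, -0.1, -2.0]
opening: 0.571
grasp_force: 61.5
```

Request:
jog_arm([
  [[0, 0, 2, 0, 0, 0, 40], [0, 0, 2, 0, 0, 0, 40], [0, 0, 2, 0, 0, 0, 40], [0, 0, 1, 0, 0, 0, 40], [0, 0, 1, 0, 0, 0, 40], [0, 0, 1, 0, 0, 0, 40], [0, 0, 1, 0, 0, 0, 40], [0, 0, 0, 0, 0, 0, 40], [0, 0, 0, 0, 0, 0, 40], [0, 0, 0, 0, 0, 0, 40]],
])

```text
time_s: 8.1
eef_pos: [0.505, 0.4154, 0.0593]
eef_rot: [-0.0, 1.0, -0.001, 0.0]
wrist_force: [-0.4, 0.1, -1.6]
opening: 0.57
grasp_force: 61.5
```

Request:
jog_arm([
  [[0, 0, 1, 0, 0, 0, 40], [0, 0, 0, 0, 0, 0, 40], [0, 0, 1, 0, 0, 0, 40], [0, 0, 0, 0, 0, 0, 40], [0, 0, 1, 0, 0, 0, 40], [0, 0, 0, 0, 0, 0, 40], [0, 0, 0.5, 0, 0, 0, 40], [0, 0, 0, 0, 0, 0, 40], [0, 0, 0, 0, 0, 0, 40], [0, 0, 0, 0, 0, 0, 40]],
])

```text
time_s: 9.1
eef_pos: [0.505, 0.4154, 0.0558]
eef_rot: [-0.0, 1.0, -0.001, 0.0]
wrist_force: [0.8, 0.0, -1.1]
opening: 0.571
grasp_force: 61.5
```

Request:
jog_arm([
  [[0, 0, 0.5, 0, 0, 0, 40], [0, 0, 0, 0, 0, 0, 40], [0, 0, 0.5, 0, 0, 0, 40], [0, 0, 0, 0, 0, 0, 40], [0, 0, 0.3, 0, 0, 0, 40], [0, 0, 0, 0, 0, 0, 40], [0, 0, 0, 0, 0, 0, 40], [0, 0, 0, 0, 0, 0, 40], [0, 0, 0, 0, 0, 0, 40], [0, 0, 0, 0, 0, 0, 40]],
])

```text
time_s: 10.1
eef_pos: [0.5055, 0.4156, 0.0554]
eef_rot: [-0.0, 1.0, -0.001, 0.001]
wrist_force: [0.0, -1.1, 5.7]
opening: 0.57
grasp_force: 61.4
```

Request:
jog_arm([
  [[0, 0, 0, 0, 0, 0, 65], [0, 0, 0, 0, 0, 0, 85], [0, 0, 0, 0, 0, 0, 85], [0, 0, 0, 0, 0, 0, 85], [0, 0, 0, 0, 0, 0, 85], [0, 0, 0, 0, 0, 0, 85], [0, 0, -15, 0, 0, 0, 85], [0, 0, -30, 0, 0, 0, 85], [0, 0, -30, 0, 0, 0, 85], [0, 0, -30, 0, 0, 0, 85]],
])

```text
time_s: 11.1
eef_pos: [0.505, 0.4155, 0.1619]
eef_rot: [-0.0, 1.0, -0.001, 0.0]
wrist_force: [0.6, -0.0, -0.1]
opening: 0.998
grasp_force: 0.0
```

Request:
jog_arm([
  [[0, 0, -40, 0, 0, 0, 85], [0, 0, -30, 0, 0, 0, 85], [0, 15, 0, 0, 0, 0, 85], [15, 30, 0, 0, 0, 0, 85], [25, 35, 0, 0, 0, 0, 85], [30, 40, 0, 0, 0, 0, 85], [30, 40, 0, 0, 0, 0, 85], [30, 40, 0, 0, 0, 0, 85], [15, 30, 0, 0, 0, 0, 85], [7, 19, 0, 0, 0, 0, 85]],
])

```text
time_s: 12.1
eef_pos: [0.6576, 0.163, 0.2295]
eef_rot: [0.0, 1.0, -0.002, -0.0]
wrist_force: [-0.2, 0.1, 0.2]
opening: 0.997
grasp_force: 0.0
```

```bash
cat > look.py <<'E'
from bench import ctrl
import sys
from m import *
import m
def look(n,cams=("top","scene")):
    d={c:ctrl.camera(c) for c in cams}; pickle.dump(d,open(f"d{n}.pkl","wb"))
    for c in d: cv2.imwrite(f"pics/{c}{n}.png",d[c]["frame"])
    print(np.round(ctrl.get_obs()["eef_pos"],4),ctrl.get_obs()["time_s"])
    return d
E
python3 - <<'E'
from look import *
d=look(1)
S.update(bcap=(.1,.112,.505,.42,.06),bbody=(.02,.08,.505,.42,.05))
show(d,["bcap","bbody","stir_plate","stop","neck"])
E
```

```text
[0.6571 0.1634 0.2294] 12.2
top bcap 90 [510.9 419.3] [27.1 29.9] 0.0 107.6
top bbody 21 [490.6 409.6] [ 3.7 19.7] 26.2 66.3
top stir_plate 799 [ 549.1 -394.3] [91.4 98.7] 86.0 45.3
top stop 0 [0. 0.] [0. 0.] 0.0 nan
top neck 16 [653.9 155.5] [ 3.7 15.9] 79.9 105.8
scene bcap 109 [513.  419.3] [28.7 31.1] 58.9 108.3
scene bbody 317 [526.  416.1] [49.5 27.3] 80.7 50.9
scene stir_plate 565 [ 548.5 -392.3] [104.1  91.8] 13.8 46.3
scene stop 78 [658.4 166.4] [22.1 20.7] 51.0 130.7
scene neck 96 [663.4 168.2] [17.2 26.9] 19.8 108.1
spare ((512.56884765625, 448.1117248535156), (80.57755279541016, 130.07496643066406), 85.395263671875)
  return _methods._mean(a, axis=axis, dtype=dtype,
  ret = ret.dtype.type(ret / rcount)
```

Request:
jog_arm([
  [[0, 0, 15, 0, 0, 0, 85], [0, 0, 30, 0, 0, 0, 85], [0, 0, 35, 0, 0, 0, 85], [0, 0, 30, 0, 0, 0, 85], [0, 0, 22, 0, 0, 0, 85], [0, 0, 10, 0, 0, 0, 85], [0, 0, 4, 0, 0, 0, 85], [0, 0, 0, 0, 0, 0, 60], [0, 0, 0, 0, 0, 0, 40], [0, 0, 0, 0, 0, 0, 32]],
])

```text
time_s: 13.2
eef_pos: [0.6576, 0.1664, 0.0852]
eef_rot: [-0.0, 1.0, -0.001, 0.001]
wrist_force: [0.1, 0.0, 0.5]
opening: 0.511
grasp_force: 0.0
```

Request:
jog_arm([
  [[0, 0, 0, 0, 0, 0, 29], [0, 0, 0, 0, 0, 0, 26], [0, 0, 0, 0, 0, 0, 20], [0, 0, 0, 0, 0, 0, 20], [0, 0, 0, 0, 0, 0, 20], [0, 0, 0, 0, 0, 0, 20], [0, 0, 0, 0, 0, 0, 20], [0, 0, 0, 0, 0, 0, 20], [0, 0, 0, 0, 0, 0, 20], [0, 0, 0, 0, 0, 0, 20]],
])

```text
time_s: 14.2
eef_pos: [0.6579, 0.1671, 0.0854]
eef_rot: [-0.001, 1.0, -0.001, 0.002]
wrist_force: [-0.7, 2.6, 5.9]
opening: 0.315
grasp_force: 57.0
```

```bash
python3 - <<'E' 2>/dev/null
from look import *
d=look(2)
d1=pickle.load(open("d1.pkl","rb"))
S.update(stop=(.122,.137,.657,.166,.016),stir_plate=(.041,.05,.549,-.396,.062),stir_house=(.02,.042,.539,-.40,.11))
show(d,["stop"]); show(d1,["stir_plate","stir_house"])
for k in d1:
    P=cloud(d1[k]);m=(P[...,2]>.041)&(P[...,2]<.05)&(np.hypot(P[...,0]-.549,P[...,1]+.396)<.062)
    print(k,cv2.minEnclosingCircle(P[m][:,:2].astype(np.float32)*1000), P[m].mean(0))
E
```

```text
[0.6579 0.1671 0.0854] 14.3
top stop 0 [0. 0.] [0. 0.] 0.0 nan
scene stop 78 [660.4 162.4] [23.8 20.6] 32.3 130.7
spare ((510.63665771484375, 426.0409240722656), (127.89688110351562, 130.36395263671875), 84.88836669921875)
top stir_plate 946 [ 546.3 -398.6] [108.2 102.9] 7.6 45.1
top stir_house 1085 [ 532.2 -401.5] [146.7 117. ] 15.3 36.5
scene stir_plate 675 [ 549.5 -394.5] [111.3 102.6] 72.3 46.1
scene stir_house 791 [ 533.2 -402.3] [150.7 117.9] 14.6 37.1
spare ((512.56884765625, 448.1117248535156), (80.57755279541016, 130.07496643066406), 85.395263671875)
top ((545.1010131835938, -399.637451171875), 60.17038345336914) [ 0.54872033 -0.39667318  0.04505947]
scene ((545.9310302734375, -391.1494445800781), 60.577980041503906) [ 0.55235311 -0.39639508  0.04601689]
```

Request:
jog_arm([
  [[0, 0, -3, 0, 0, 0, 20], [0, 0, -5, 0, 0, 0, 20], [0, 0, -10, 0, 0, 0, 20], [0, 0, -20, 0, 0, 0, 20], [0, 0, -30, 0, 0, 0, 20], [0, 0, -30, 0, 0, 0, 20], [0, 0, -25, 0, 0, 0, 20], [0, 0, -15, 0, 0, 0, 20], [0, 0, -5, 0, 0, 0, 20], [0, 0, 0, 0, 0, 0, 20]],
])

```text
time_s: 15.3
eef_pos: [0.6567, 0.1661, 0.2267]
eef_rot: [0.0, 1.0, -0.001, 0.0]
wrist_force: [-0.5, 1.0, -2.6]
opening: 0.316
grasp_force: 56.6
```

```bash
python3 - <<'E' 2>/dev/null
from look import *
d=look(3,("scene","wrist"))
E
```

```text
[0.6558 0.1661 0.2247] 15.4
```

View pics/scene3.png

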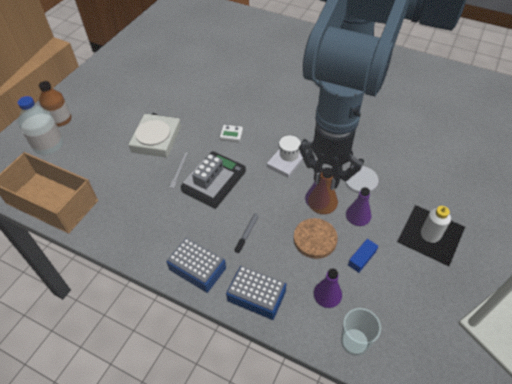

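View pics/wrist3.png

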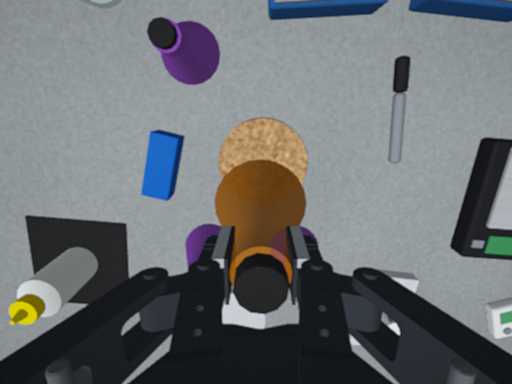

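```bash
cat > fit.py <<'E'
from look import *
from scipy.optimize import least_squares
def fit_flask(d,cx,cy,zb,r=.045,zhi=.07):
    "axis of the amber cone: radius 34 mm at the base to 14 mm at 72 mm"
    for k,c in d.items():
        P=cloud(c);f=cv2.cvtColor(c["frame"],cv2.COLOR_BGR2HSV)
        m=(f[...,0]>3)&(f[...,0]<22)&(f[...,1]>120)&(np.hypot(P[...,0]-cx,P[...,1]-cy)<r)&(P[...,2]>zb+.006)&(P[...,2]<zb+zhi)
        q=P[m]
        if len(q)<30: print(k,len(q));continue
        s=least_squares(lambda p:np.hypot(q[:,0]-p[0],q[:,1]-p[1])-(.034-.02*(q[:,2]-p[2])/.072),[cx,cy,zb],loss="soft_l1",f_scale=.001)
        print(k,len(q),np.round(s.x*1000,1),"rms",np.sqrt(np.mean(s.fun**2))*1000)
def circ(d,cx,cy,zlo,zhi,rad,R):
    for k,c in d.items():
        P=cloud(c);m=(P[...,2]>zlo)&(P[...,2]<zhi)&(np.hypot(P[...,0]-cx,P[...,1]-cy)<R)
        q=P[m]
        if len(q)<20: continue
        s=least_squares(lambda p:np.hypot(q[:,0]-p[0],q[:,1]-p[1])-rad,[cx,cy],loss="soft_l1",f_scale=.001)
        print(k,len(q),np.round(s.x*1000,1),"rms",np.sqrt(np.mean(s.fun**2))*1000)
E
python3 - <<'E'
from fit import *
L=lambda n:pickle.load(open(f"d{n}.pkl","rb"))
print("orig");fit_flask(L(0),.657,.166,.02); print("gripped");fit_flask(L(2),.657,.166,.02)
print("lifted");fit_flask(L(3),.656,.166,.16)
print("bottle start");circ(L(0),.549,-.394,.055,.12,.025,.04)
print("bottle parked");circ(L(1),.511,.419,.014,.079,.025,.04)
# plate rim of stirrer: white bright pixels
for k in L(1):
    c=L(1)[k];P=cloud(c)
    m=(P[...,2]>.0425)&(P[...,2]<.05)&(np.hypot(P[...,0]-.549,P[...,1]+.396)<.058);q=P[m][:,:2]*1000
    h=cv2.convexHull(q.astype(np.float32))[:,0];s=least_squares(lambda p:np.hypot(*(h-p).T)-50,[549,-396],loss="soft_l1");print(k,np.round(s.x,1),np.round(s.fun,1))
E
```

```text
orig
scene 359 [657.  165.9  24.6] rms 1.4052647872062807
top 301 [657.  167.6  23.4] rms 0.9806708033368629
gripped
top 43 [656.9 166.6  24.3] rms 0.9291218077307255
scene 369 [657.5 165.   24.6] rms 1.4461751839081558
lifted
scene 176 [655.8 162.8 170.4] rms 0.9943448013479897
wrist 4843 [656.4 165.3 163.2] rms 0.4487172975460759
bottle start
scene 308 [ 547.5 -396.6] rms 1.6663159808734138
top 139 [ 547.9 -394.8] rms 0.5525043632512555
bottle parked
top 21 [512.4 420. ] rms 0.4535743750424486
scene 353 [511.9 418.4] rms 1.1193511901263247
top [ 549.3 -396.9] [ 1.9 -0.2 -0.3  0.1 -1.4 -0.2  0.4 -0.5 -0.1 -0.1 -1.  -1.1 -1.1  2.8
 -0.8 -0.3  0.1 -0.2 -0.3 -0.7 -0.1 -0.6 -0.3  0.2 -0.4 -1.  -1. ]
scene [ 550.6 -397.7] [ 1.6  1.4  1.2  1.  -0.  -0.1  0.  -0.  -0.3  0.1  2.6 -0.4 -1.6  2.9
  2.2  3.6  3.  -0.4  0.1  0.  -0.7 -0.3 -0.4 -0.1  0. ]
```

Request:
jog_arm([
  [[0, 15, 0, 0, 0, 0, 20], [0, 28, 0, 0, 0, 0, 20], [-9, 40, 0, 0, 0, 0, 20], [-9, 40, 0, 0, 0, 0, 20], [-9, 40, 0, 0, 0, 0, 20], [-9, 40, 0, 0, 0, 0, 20], [-9, 40, 0, 0, 0, 0, 20], [-9, 40, 0, 0, 0, 0, 20], [-9, 40, 0, 0, 0, 0, 20], [-9, 40, 0, 0, 0, 0, 20]],
])

```text
time_s: 16.4
eef_pos: [0.5826, -0.199, 0.2253]
eef_rot: [-0.0, 1.0, -0.001, -0.001]
wrist_force: [0.5, 0.0, -2.0]
opening: 0.317
grasp_force: 56.6
```

Request:
jog_arm([
  [[-9, 40, 0, 0, 0, 0, 20], [-9, 40, 0, 0, 0, 0, 20], [-9, 40, 0, 0, 0, 0, 20], [-7, 40, 0, 0, 0, 0, 20], [0, 28, 0, 0, 0, 0, 20], [0, 11, 0, 0, 0, 0, 20], [0, 0, 0, 0, 0, 0, 20], [0, 0, 0, 0, 0, 0, 20], [0, 0, 0, 0, 0, 0, 20], [0, 0, 0, 0, 0, 0, 20]],
])

```text
time_s: 17.4
eef_pos: [0.5504, -0.3942, 0.2266]
eef_rot: [-0.0, 1.0, 0.0, -0.0]
wrist_force: [-0.4, 0.1, -2.2]
opening: 0.312
grasp_force: 56.7
```

Request:
jog_arm([
  [[0, 2, 5, 0, 0, 0, 20], [0, 0, 15, 0, 0, 0, 20], [0, 0, 25, 0, 0, 0, 20], [0, 0, 25, 0, 0, 0, 20], [0, 0, 18, 0, 0, 0, 20], [0, 0, 12, 0, 0, 0, 20], [0, 0, 7, 0, 0, 0, 20], [0, 0, 3, 0, 0, 0, 20], [0, 0, 1, 0, 0, 0, 20], [0, 0, 0, 0, 0, 0, 20]],
])

```text
time_s: 18.4
eef_pos: [0.5504, -0.3981, 0.1164]
eef_rot: [0.001, 1.0, -0.001, 0.001]
wrist_force: [0.6, -0.2, -1.4]
opening: 0.314
grasp_force: 56.7
```

Request:
jog_arm([
  [[0, 0, 1, 0, 0, 0, 20], [0, 0, 0, 0, 0, 0, 20], [0, 0, 1, 0, 0, 0, 20], [0, 0, 0, 0, 0, 0, 20], [0, 0, 0.5, 0, 0, 0, 20], [0, 0, 0, 0, 0, 0, 20], [0, 0, 0.5, 0, 0, 0, 20], [0, 0, 0, 0, 0, 0, 20], [0, 0, 0, 0, 0, 0, 20], [0, 0, 0, 0, 0, 0, 20]],
])

```text
time_s: 19.4
eef_pos: [0.55, -0.3976, 0.1125]
eef_rot: [-0.0, 1.0, -0.001, -0.0]
wrist_force: [-0.5, -0.4, -1.5]
opening: 0.317
grasp_force: 56.7
```

```bash
python3 - <<'E'
from fit import *
fit_flask(look(4),.55,-.396,.045)
E
```

```text
[ 0.55   -0.3977  0.1125] 19.5
top 148 [ 549.3 -397.1   47.7] rms 1.3460908875382702
scene 160 [ 549.7 -397.6   43. ] rms 2.1034734847295113
```

Centred over the plate; down the last 2 mm.

Request:
jog_arm([
  [[0, 0, 0.5, 0, 0, 0, 20], [0, 0, 0, 0, 0, 0, 20], [0, 0, 0.5, 0, 0, 0, 20], [0, 0, 0, 0, 0, 0, 20], [0, 0, 0.5, 0, 0, 0, 20], [0, 0, 0, 0, 0, 0, 20], [0, 0, 0, 0, 0, 0, 20], [0, 0, 0, 0, 0, 0, 20], [0, 0, 0, 0, 0, 0, 20], [0, 0, 0, 0, 0, 0, 20]],
])

```text
time_s: 20.5
eef_pos: [0.55, -0.3976, 0.111]
eef_rot: [-0.0, 1.0, -0.001, -0.0]
wrist_force: [-0.2, -0.7, -2.0]
opening: 0.317
grasp_force: 56.7
```

Request:
jog_arm([
  [[0, 0, 0.5, 0, 0, 0, 20], [0, 0, 0, 0, 0, 0, 20], [0, 0, 0.5, 0, 0, 0, 20], [0, 0, 0, 0, 0, 0, 20], [0, 0, 0, 0, 0, 0, 20], [0, 0, 0, 0, 0, 0, 20], [0, 0, 0, 0, 0, 0, 20], [0, 0, 0, 0, 0, 0, 20], [0, 0, 0, 0, 0, 0, 20], [0, 0, 0, 0, 0, 0, 20]],
])

```text
time_s: 21.5
eef_pos: [0.55, -0.3977, 0.1104]
eef_rot: [0.0, 1.0, -0.001, 0.0]
wrist_force: [-1.5, 1.5, 4.9]
opening: 0.314
grasp_force: 58.3
```

Request:
jog_arm([
  [[0, 0, 0, 0, 0, 0, 35], [0, 0, 0, 0, 0, 0, 45], [0, 0, 0, 0, 0, 0, 60], [0, 0, 0, 0, 0, 0, 85], [0, 0, 0, 0, 0, 0, 85], [0, 0, -10, 0, 0, 0, 85], [0, 0, -30, 0, 0, 0, 85], [0, 0, -40, 0, 0, 0, 85], [0, 0, -30, 0, 0, 0, 85], [0, 0, -15, 0, 0, 0, 85]],
])

```text
time_s: 22.5
eef_pos: [0.5512, -0.3988, 0.2399]
eef_rot: [0.002, 1.0, -0.001, 0.002]
wrist_force: [0.8, 0.2, -0.1]
opening: 0.994
grasp_force: 0.0
```

Request:
jog_arm([
  [[0, -17, 0, 0, 0, 0, 85], [0, -30, 0, 0, 0, 0, 85], [0, -45, 0, 0, 0, 0, 85], [0, -45, 0, 0, 0, 0, 85], [0, -45, 0, 0, 0, 0, 85], [0, -45, 0, 0, 0, 0, 85], [0, -45, 0, 0, 0, 0, 85], [0, -45, 0, 0, 0, 0, 85], [0, -45, 0, 0, 0, 0, 85], [0, -45, 0, 0, 0, 0, 85]],
])

```text
time_s: 23.5
eef_pos: [0.5482, 0.0124, 0.2326]
eef_rot: [-0.001, 1.0, -0.0, -0.002]
wrist_force: [1.0, 0.2, -0.4]
opening: 0.999
grasp_force: 0.0
```

Request:
jog_arm([
  [[-5, -45, 0, 0, 0, 0, 85], [-5, -45, 0, 0, 0, 0, 85], [-5, -45, 0, 0, 0, 0, 85], [-5, -45, 0, 0, 0, 0, 85], [-5, -45, 0, 0, 0, 0, 85], [-5, -45, 0, 0, 0, 0, 85], [-5, -45, 0, 0, 0, 0, 85], [-4, -45, 0, 0, 0, 0, 85], [0, -30, 0, 0, 0, 0, 85], [0, -20, 0, 0, 0, 0, 85]],
])

```text
time_s: 24.5
eef_pos: [0.5088, 0.4219, 0.232]
eef_rot: [0.001, 1.0, 0.001, -0.002]
wrist_force: [0.4, 0.5, -0.0]
opening: 0.994
grasp_force: 0.0
```

```bash
python3 - <<'E'
from fit import *
fit_flask(look(5),.55,-.396,.045)
E
```

```text
[0.5089 0.4218 0.232 ] 24.6
top 322 [ 549.3 -398.3   47.2] rms 1.1529337202677217
scene 135 [ 550.4 -396.7   36.9] rms 2.3193678118528105
```

Request:
jog_arm([
  [[3, 2, 10, 0, 0, 0, 85], [0, 0, 25, 0, 0, 0, 85], [0, 0, 35, 0, 0, 0, 85], [0, 0, 35, 0, 0, 0, 85], [0, 0, 35, 0, 0, 0, 85], [0, 0, 20, 0, 0, 0, 85], [0, 0, 10, 0, 0, 0, 85], [0, 0, 6, 0, 0, 0, 85], [0, 0, 0, 0, 0, 0, 85], [0, 0, 0, 0, 0, 0, 65]],
])

```text
time_s: 25.6
eef_pos: [0.5158, 0.4176, 0.0603]
eef_rot: [-0.0, 1.0, -0.001, 0.001]
wrist_force: [0.7, -0.6, 0.2]
opening: 0.853
grasp_force: 0.0
```

Request:
jog_arm([
  [[0, 0, 0, 0, 0, 0, 55], [0, 0, 0, 0, 0, 0, 52], [0, 0, 0, 0, 0, 0, 49], [0, 0, 0, 0, 0, 0, 40], [0, 0, 0, 0, 0, 0, 40], [0, 0, 0, 0, 0, 0, 40], [0, 0, 0, 0, 0, 0, 40], [0, 0, 0, 0, 0, 0, 40], [0, 0, 0, 0, 0, 0, 40], [0, 0, 0, 0, 0, 0, 40]],
])

```text
time_s: 26.6
eef_pos: [0.5158, 0.4182, 0.0607]
eef_rot: [-0.001, 1.0, -0.0, 0.001]
wrist_force: [-0.7, 1.2, 5.9]
opening: 0.565
grasp_force: 61.0
```

Request:
jog_arm([
  [[0, 0, -4, 0, 0, 0, 40], [0, 0, -10, 0, 0, 0, 40], [0, 0, -20, 0, 0, 0, 40], [0, 0, -30, 0, 0, 0, 40], [0, 0, -35, 0, 0, 0, 40], [0, 0, -35, 0, 0, 0, 40], [0, 0, -25, 0, 0, 0, 40], [0, 0, -15, 0, 0, 0, 40], [0, 0, 0, 0, 0, 0, 40], [0, 0, 0, 0, 0, 0, 40]],
])

```text
time_s: 27.6
eef_pos: [0.5144, 0.417, 0.2318]
eef_rot: [0.0, 1.0, -0.001, -0.001]
wrist_force: [0.4, 0.3, -2.4]
opening: 0.564
grasp_force: 62.0
```

```bash
python3 - <<'E'
from fit import *
d=look(6)
circ(d,.512,.419,.19,.25,.025,.033)
# cork outline
for k in d:
    c=d[k];P=cloud(c)
    m=(P[...,2]>.013)&(P[...,2]<.026)&(np.hypot(P[...,0]-.657,P[...,1]-.162)<.065);q=P[m][:,:2]*1000
    h=cv2.convexHull(q.astype(np.float32))[:,0];s=least_squares(lambda p:np.hypot(*(h-p).T)-55,[657,162],loss="soft_l1");print(k,np.round(s.x,1))
E
```

```text
[0.5139 0.4168 0.2305] 27.7
top 105 [510.6 417.5] rms 0.8108974607355308
scene 482 [510.3 415.6] rms 1.7839005789351252
top [655.6 162.1]
scene [657.3 161.2]
```

Request:
jog_arm([
  [[8, 15, 0, 0, 0, 0, 40], [18, 30, 0, 0, 0, 0, 40], [20, 35, 0, 0, 0, 0, 40], [20, 35, 0, 0, 0, 0, 40], [20, 35, 0, 0, 0, 0, 40], [20, 35, 0, 0, 0, 0, 40], [20, 35, 0, 0, 0, 0, 40], [12, 23, 0, 0, 0, 0, 40], [8, 12, 0, 0, 0, 0, 40], [0, 0, 0, 0, 0, 0, 40]],
])

```text
time_s: 28.7
eef_pos: [0.6612, 0.1599, 0.2318]
eef_rot: [0.0, 1.0, -0.002, -0.001]
wrist_force: [0.0, 0.2, -2.0]
opening: 0.564
grasp_force: 62.1
```

Request:
jog_arm([
  [[0, 0, 5, 0, 0, 0, 40], [0, 0, 15, 0, 0, 0, 40], [0, 0, 25, 0, 0, 0, 40], [0, 0, 30, 0, 0, 0, 40], [0, 0, 30, 0, 0, 0, 40], [0, 0, 20, 0, 0, 0, 40], [0, 0, 12, 0, 0, 0, 40], [0, 0, 8, 0, 0, 0, 40], [0, 0, 3, 0, 0, 0, 40], [0, 0, 0, 0, 0, 0, 40]],
])

```text
time_s: 29.7
eef_pos: [0.6609, 0.1625, 0.0854]
eef_rot: [-0.0, 1.0, -0.0, 0.0]
wrist_force: [1.2, 0.5, -2.0]
opening: 0.56
grasp_force: 62.1
```

```bash
python3 - <<'E'
from fit import *
d=look(7)
circ(d,.656,.162,.035,.09,.025,.033)
E
```

```text
[0.6615 0.1624 0.0863] 29.8
scene 253 [657.5 161.4] rms 0.8417811794591138
```

Request:
jog_arm([
  [[0, 0, 2, 0, 0, 0, 40], [0, 0, 2, 0, 0, 0, 40], [0, 0, 1, 0, 0, 0, 40], [0, 0, 1, 0, 0, 0, 40], [0, 0, 0, 0, 0, 0, 40], [0, 0, 0.5, 0, 0, 0, 40], [0, 0, 0, 0, 0, 0, 40], [0, 0, 0.5, 0, 0, 0, 40], [0, 0, 0, 0, 0, 0, 40], [0, 0, 0, 0, 0, 0, 40]],
])

```text
time_s: 30.8
eef_pos: [0.6606, 0.1622, 0.078]
eef_rot: [-0.0, 1.0, -0.001, 0.0]
wrist_force: [0.2, -0.1, -2.3]
opening: 0.563
grasp_force: 62.1
```

Request:
jog_arm([
  [[0, 0, 0.5, 0, 0, 0, 40], [0, 0, 0, 0, 0, 0, 40], [0, 0, 0.5, 0, 0, 0, 40], [0, 0, 0, 0, 0, 0, 40], [0, 0, 0, 0, 0, 0, 40], [0, 0, 0, 0, 0, 0, 40], [0, 0, 0, 0, 0, 0, 40], [0, 0, 0, 0, 0, 0, 40], [0, 0, 0, 0, 0, 0, 40], [0, 0, 0, 0, 0, 0, 40]],
])

```text
time_s: 31.8
eef_pos: [0.6607, 0.1622, 0.077]
eef_rot: [-0.0, 1.0, -0.001, 0.0]
wrist_force: [1.1, -0.3, -2.3]
opening: 0.564
grasp_force: 62.1
```

Request:
jog_arm([
  [[0, 0, 0.5, 0, 0, 0, 40], [0, 0, 0, 0, 0, 0, 40], [0, 0, 0.5, 0, 0, 0, 40], [0, 0, 0, 0, 0, 0, 40], [0, 0, 0, 0, 0, 0, 40], [0, 0, 0, 0, 0, 0, 40], [0, 0, 0, 0, 0, 0, 40], [0, 0, 0, 0, 0, 0, 40], [0, 0, 0, 0, 0, 0, 40], [0, 0, 0, 0, 0, 0, 40]],
])

```text
time_s: 32.8
eef_pos: [0.6611, 0.1623, 0.0767]
eef_rot: [-0.0, 1.0, -0.001, 0.001]
wrist_force: [-2.1, 0.8, 4.9]
opening: 0.562
grasp_force: 62.8
```

Request:
jog_arm([
  [[0, 0, 0, 0, 0, 0, 55], [0, 0, 0, 0, 0, 0, 65], [0, 0, 0, 0, 0, 0, 85], [0, 0, 0, 0, 0, 0, 85], [0, 0, 0, 0, 0, 0, 85], [0, 0, -15, 0, 0, 0, 85], [0, 0, -35, 0, 0, 0, 85], [0, 0, -45, 0, 0, 0, 85], [0, 0, -40, 0, 0, 0, 85], [0, 0, -25, 0, 0, 0, 85]],
])

```text
time_s: 33.8
eef_pos: [0.6621, 0.1624, 0.2419]
eef_rot: [-0.0, 1.0, -0.001, 0.003]
wrist_force: [0.3, -0.4, 0.4]
opening: 0.994
grasp_force: 0.0
```

Request:
jog_arm([
  [[-10, 8, 0, 0, 0, 0, 85], [-20, 15, 0, 0, 0, 0, 85], [-30, 23, 0, 0, 0, 0, 85], [-35, 27, 0, 0, 0, 0, 85], [-35, 27, 0, 0, 0, 0, 85], [-35, 27, 0, 0, 0, 0, 85], [-30, 23, 0, 0, 0, 0, 85], [-20, 15, 0, 0, 0, 0, 85], [-10, 8, 0, 0, 0, 0, 85], [0, 0, 0, 0, 0, 0, 85]],
])

```text
time_s: 34.8
eef_pos: [0.4353, -0.0112, 0.2371]
eef_rot: [0.0, 1.0, -0.001, 0.001]
wrist_force: [0.5, 0.1, -0.3]
opening: 0.992
grasp_force: 0.0
```

```bash
python3 - <<'E'
from fit import *
d=look(8)
circ(d,.656,.162,.035,.09,.025,.035)
S.update(cap=(.118,.126,.657,.162,.03),lid=(.06,.075,.436,-.01,.045))
show(d,["cap","lid"])
E
```

```text
[ 0.4363 -0.0104  0.2368] 34.9
top 66 [657.7 164.1] rms 0.3718110005474969
scene 254 [657.5 162.4] rms 0.9193698245404562
top cap 65 [657.3 163.5] [29.1 26.8] 1.5 124.0
top lid 0 [0. 0.] [0. 0.] 0.0 nan
scene cap 77 [658.6 163.2] [28.8 29.3] 5.6 124.2
scene lid 313 [437.  -11.8] [62.3 59.7] 80.6 68.9
spare ((510.33782958984375, 422.42572021484375), (133.4132537841797, 130.80152893066406), 84.65018463134766)
  return _methods._mean(a, axis=axis, dtype=dtype,
  ret = ret.dtype.type(ret / rcount)
```

Request:
jog_arm([
  [[0, 0, 15, 0, 0, 0, 85], [0, 0, 30, 0, 0, 0, 85], [0, 0, 40, 0, 0, 0, 85], [0, 0, 40, 0, 0, 0, 85], [0, 0, 35, 0, 0, 0, 85], [0, 0, 20, 0, 0, 0, 85], [0, 0, 12, 0, 0, 0, 85], [0, 0, 8, 0, 0, 0, 85], [0, 0, 0, 0, 0, 0, 75], [0, 0, 0, 0, 0, 0, 65]],
])

```text
time_s: 35.9
eef_pos: [0.4364, -0.0106, 0.0368]
eef_rot: [0.0, 1.0, -0.0, 0.001]
wrist_force: [0.5, -0.9, 0.2]
opening: 0.766
grasp_force: 0.0
```

Request:
jog_arm([
  [[0, 0, 0, 0, 0, 0, 60], [0, 0, 0, 0, 0, 0, 58], [0, 0, 0, 0, 0, 0, 50], [0, 0, 0, 0, 0, 0, 50], [0, 0, 0, 0, 0, 0, 50], [0, 0, 0, 0, 0, 0, 50], [0, 0, 0, 0, 0, 0, 50], [0, 0, 0, 0, 0, 0, 50], [0, 0, 0, 0, 0, 0, 50], [0, 0, 0, 0, 0, 0, 50]],
])

```text
time_s: 36.9
eef_pos: [0.4366, -0.0107, 0.0376]
eef_rot: [0.0, 1.0, -0.001, 0.001]
wrist_force: [-1.8, 1.1, 6.2]
opening: 0.68
grasp_force: 62.5
```

Request:
jog_arm([
  [[0, 0, -3, 0, 0, 0, 50], [0, 0, -10, 0, 0, 0, 50], [0, 0, -20, 0, 0, 0, 50], [0, 0, -30, 0, 0, 0, 50], [0, 0, -35, 0, 0, 0, 50], [0, 0, -30, 0, 0, 0, 50], [0, 0, -20, 0, 0, 0, 50], [0, 0, -10, 0, 0, 0, 50], [0, 0, 0, 0, 0, 0, 50], [0, 0, 0, 0, 0, 0, 50]],
])

```text
time_s: 37.9
eef_pos: [0.4349, -0.0104, 0.1933]
eef_rot: [-0.0, 1.0, -0.001, -0.0]
wrist_force: [-0.1, 0.1, -1.6]
opening: 0.684
grasp_force: 64.3
```

Request:
jog_arm([
  [[0, -12, 0, 0, 0, 0, 50], [5, -25, 0, 0, 0, 0, 50], [7, -35, 0, 0, 0, 0, 50], [7, -40, 0, 0, 0, 0, 50], [7, -40, 0, 0, 0, 0, 50], [7, -40, 0, 0, 0, 0, 50], [7, -40, 0, 0, 0, 0, 50], [7, -40, 0, 0, 0, 0, 50], [7, -40, 0, 0, 0, 0, 50], [7, -40, 0, 0, 0, 0, 50]],
])

```text
time_s: 38.9
eef_pos: [0.4955, 0.3437, 0.1921]
eef_rot: [0.001, 1.0, -0.0, -0.001]
wrist_force: [1.0, -0.3, -1.3]
opening: 0.682
grasp_force: 64.4
```

Request:
jog_arm([
  [[7, -40, 0, 0, 0, 0, 50], [7, -25, 0, 0, 0, 0, 50], [0, -15, 0, 0, 0, 0, 50], [0, 0, 20, 0, 0, 0, 50], [0, 0, 30, 0, 0, 0, 50], [0, 0, 35, 0, 0, 0, 50], [0, 0, 30, 0, 0, 0, 50], [0, 0, 20, 0, 0, 0, 50], [0, 0, 12, 0, 0, 0, 50], [0, 0, 8, 0, 0, 0, 50]],
])

```text
time_s: 39.9
eef_pos: [0.5099, 0.4209, 0.0374]
eef_rot: [0.001, 1.0, -0.001, -0.001]
wrist_force: [-0.2, 1.1, -0.1]
opening: 0.681
grasp_force: 64.4
```

Request:
jog_arm([
  [[0, 0, 2, 0, 0, 0, 50], [0, 0, 2, 0, 0, 0, 50], [0, 0, 2, 0, 0, 0, 50], [0, 0, 2, 0, 0, 0, 50], [0, 0, 1, 0, 0, 0, 50], [0, 0, 0, 0, 0, 0, 50], [0, 0, 0, 0, 0, 0, 50], [0, 0, 0, 0, 0, 0, 50], [0, 0, 0, 0, 0, 0, 50], [0, 0, 0, 0, 0, 0, 50]],
])

```text
time_s: 40.9
eef_pos: [0.511, 0.4214, 0.03]
eef_rot: [-0.0, 1.0, -0.001, 0.0]
wrist_force: [-0.4, -0.7, -0.9]
opening: 0.685
grasp_force: 64.4
```

Request:
jog_arm([
  [[0, 0, 2, 0, 0, 0, 50], [0, 0, 2, 0, 0, 0, 50], [0, 0, 1, 0, 0, 0, 50], [0, 0, 1, 0, 0, 0, 50], [0, 0, 0, 0, 0, 0, 50], [0, 0, 0.5, 0, 0, 0, 50], [0, 0, 0, 0, 0, 0, 50], [0, 0, 0.5, 0, 0, 0, 50], [0, 0, 0, 0, 0, 0, 50], [0, 0, 0, 0, 0, 0, 50]],
])

```text
time_s: 41.9
eef_pos: [0.511, 0.4214, 0.023]
eef_rot: [-0.0, 1.0, -0.001, 0.0]
wrist_force: [0.5, 0.2, -0.9]
opening: 0.682
grasp_force: 64.4
```

Request:
jog_arm([
  [[0, 0, 0.5, 0, 0, 0, 50], [0, 0, 0, 0, 0, 0, 50], [0, 0, 0.5, 0, 0, 0, 50], [0, 0, 0, 0, 0, 0, 50], [0, 0, 0, 0, 0, 0, 50], [0, 0, 0, 0, 0, 0, 50], [0, 0, 0, 0, 0, 0, 50], [0, 0, 0, 0, 0, 0, 50], [0, 0, 0, 0, 0, 0, 50], [0, 0, 0, 0, 0, 0, 50]],
])

```text
time_s: 42.9
eef_pos: [0.5109, 0.4214, 0.022]
eef_rot: [0.0, 1.0, -0.001, -0.0]
wrist_force: [-0.0, 0.1, -0.6]
opening: 0.682
grasp_force: 64.4
```

Request:
jog_arm([
  [[0, 0, 0.5, 0, 0, 0, 50], [0, 0, 0, 0, 0, 0, 50], [0, 0, 0.5, 0, 0, 0, 50], [0, 0, 0, 0, 0, 0, 50], [0, 0, 0, 0, 0, 0, 50], [0, 0, 0, 0, 0, 0, 50], [0, 0, 0, 0, 0, 0, 50], [0, 0, 0, 0, 0, 0, 50], [0, 0, 0, 0, 0, 0, 50], [0, 0, 0, 0, 0, 0, 50]],
])

```text
time_s: 43.9
eef_pos: [0.511, 0.4215, 0.0217]
eef_rot: [0.0, 1.0, -0.001, 0.0]
wrist_force: [-2.4, -2.4, 5.5]
opening: 0.681
grasp_force: 64.7
```

Request:
jog_arm([
  [[0, 0, 0, 0, 0, 0, 65], [0, 0, 0, 0, 0, 0, 75], [0, 0, 0, 0, 0, 0, 85], [0, 0, 0, 0, 0, 0, 85], [0, 0, -10, 0, 0, 0, 85], [0, 0, -30, 0, 0, 0, 85], [0, 0, -45, 0, 0, 0, 85], [0, 0, -45, 0, 0, 0, 85], [0, 0, -40, 0, 0, 0, 85], [0, 0, -25, 0, 0, 0, 85]],
])

```text
time_s: 44.9
eef_pos: [0.5122, 0.4222, 0.2214]
eef_rot: [-0.002, 1.0, -0.001, 0.003]
wrist_force: [0.5, -0.8, 0.1]
opening: 0.994
grasp_force: 0.0
```

Request:
jog_arm([
  [[3, 15, 0, 0, 0, 0, 85], [6, 30, 0, 0, 0, 0, 85], [9, 45, 0, 0, 0, 0, 85], [9, 45, 0, 0, 0, 0, 85], [9, 45, 0, 0, 0, 0, 85], [9, 45, 0, 0, 0, 0, 85], [9, 45, 0, 0, 0, 0, 85], [9, 45, 0, 0, 0, 0, 85], [9, 45, 0, 0, 0, 0, 85], [9, 45, 0, 0, 0, 0, 85]],
])

```text
time_s: 45.9
eef_pos: [0.5907, 0.014, 0.2151]
eef_rot: [-0.0, 1.0, -0.001, -0.001]
wrist_force: [1.9, -0.3, -0.4]
opening: 0.996
grasp_force: 0.0
```

Request:
jog_arm([
  [[9, 45, 0, 0, 0, 0, 85], [9, 45, 0, 0, 0, 0, 85], [9, 45, 0, 0, 0, 0, 85], [6, 30, 0, 0, 0, 0, 85], [4, 15, 0, 0, 0, 0, 85], [0, 0, 0, 0, 0, 0.059, 85], [0, 0, 0, 0, 0, 0, 85], [0, 0, 0, 0, 0, 0, 85], [0, 0, 0, 0, 0, 0, 85], [0, 0, 0, 0, 0, 0, 85]],
])

```text
time_s: 46.9
eef_pos: [0.6282, -0.1629, 0.216]
eef_rot: [-0.0, 1.0, -0.029, -0.0]
wrist_force: [0.6, 0.2, 0.5]
opening: 0.996
grasp_force: 0.0
```

```bash
python3 - <<'E' 2>/dev/null
from fit import *
d=look(9)
S.update(lidp=(.042,.058,.511,.421,.045))
show(d,["lidp","rack","cold"]); print(ctrl.get_obs()["eef_rot"])
E
```

```text
[ 0.6283 -0.1632  0.2161] 47.0
top lidp 385 [509.2 420. ] [59.4 62.5] 56.7 52.1
top rack 335 [ 621.8 -162.5] [41.3 77.6] 86.5 86.7
top cold 793 [437.8  -9.8] [ 73.2 119.9] 82.1 20.1
scene lidp 462 [510.7 419.4] [60.5 62.1] 74.9 52.8
scene rack 441 [ 625.6 -164.3] [46.1 86.7] 87.2 87.1
scene cold 831 [439.9 -11.5] [ 76.3 122.6] 82.1 21.2
spare ((510.3663024902344, 422.1343994140625), (133.0132293701172, 130.4438018798828), 85.12134552001953)
[ 1.31272710e-05  9.99565046e-01 -2.94909111e-02  7.11152733e-05]
```

Request:
jog_arm([
  [[-2.5, 0, 10, 0, 0, 0, 85], [0, 0, 30, 0, 0, 0, 85], [0, 0, 40, 0, 0, 0, 85], [0, 0, 35, 0, 0, 0, 85], [0, 0, 25, 0, 0, 0, 85], [0, 0, 15, 0, 0, 0, 85], [0, 0, 8, 0, 0, 0, 85], [0, 0, 0, 0, 0, 0, 70], [0, 0, 0, 0, 0, 0, 55], [0, 0, 0, 0, 0, 0, 48]],
])

```text
time_s: 48.0
eef_pos: [0.6269, -0.1641, 0.0547]
eef_rot: [0.001, 1.0, -0.03, 0.001]
wrist_force: [-0.5, -1.0, 0.7]
opening: 0.562
grasp_force: 0.0
```

Request:
jog_arm([
  [[0, 0, 0, 0, 0, 0, 44], [0, 0, 0, 0, 0, 0, 41], [0, 0, 0, 0, 0, 0, 35], [0, 0, 0, 0, 0, 0, 35], [0, 0, 0, 0, 0, 0, 35], [0, 0, 0, 0, 0, 0, 35], [0, 0, 0, 0, 0, 0, 35], [0, 0, 0, 0, 0, 0, 35], [0, 0, 0, 0, 0, 0, 35], [0, 0, 0, 0, 0, 0, 35]],
])

```text
time_s: 49.0
eef_pos: [0.6268, -0.1639, 0.0546]
eef_rot: [0.0, 1.0, -0.03, 0.001]
wrist_force: [-0.7, 1.4, 5.8]
opening: 0.483
grasp_force: 61.6
```

Request:
jog_arm([
  [[0, 0, -3, 0, 0, 0, 35], [0, 0, -10, 0, 0, 0, 35], [0, 0, -20, 0, 0, 0, 35], [0, 0, -30, 0, 0, 0, 35], [0, 0, -30, 0, 0, 0, 35], [0, 0, -20, 0, 0, 0, 35], [0, 0, -10, 0, 0, 0, 35], [0, 0, 0, 0, 0, 0, 35], [0, 0, 0, 0, 0, 0, 35], [0, 0, 0, 0, 0, 0, 35]],
])

```text
time_s: 50.0
eef_pos: [0.6247, -0.1632, 0.174]
eef_rot: [-0.001, 1.0, -0.03, -0.002]
wrist_force: [0.2, -1.0, -1.3]
opening: 0.48
grasp_force: 60.8
```

```bash
python3 - <<'E' 2>/dev/null
from fit import *
d=look(10)
S.update(rk=(.14,.215,.625,-.163,.05))
show(d,["rk","bal_pan"])
E
```

```text
[ 0.625  -0.1633  0.1743] 50.1
top rk 256 [ 599.1 -158.9] [47.5 36.7] 86.8 204.1
top bal_pan 224 [ 613.8 -152.6] [132.5  48.8] 48.0 45.5
scene rk 604 [ 632.9 -161.7] [78.8 69.5] 19.3 203.6
scene bal_pan 1011 [ 628.1 -164.3] [101.3 101.8] 85.2 46.2
spare ((510.3484802246094, 422.6540222167969), (132.99609375, 130.3683319091797), 85.06015014648438)
```

Request:
jog_arm([
  [[-10, -8, 0, 0, 0, 0, 35], [-20, -15, 0, 0, 0, 0, 35], [-30, -22, 0, 0, 0, 0, 35], [-30, -22, 0, 0, 0, 0, 35], [-30, -22, 0, 0, 0, 0, 35], [-30, -22, 0, 0, 0, 0, 35], [-24, -17, 0, 0, 0, 0, 35], [-14, -9, 0, 0, 0, 0, 35], [-6, -5, 0, 0, 0, 0, 35], [0, 0, 0, 0, 0, 0.04, 35]],
])

```text
time_s: 51.1
eef_pos: [0.4401, -0.0096, 0.1758]
eef_rot: [-0.0, 0.999, -0.05, -0.0]
wrist_force: [0.9, -0.1, -1.8]
opening: 0.483
grasp_force: 60.9
```

Request:
jog_arm([
  [[0, 0, 5, 0, 0, 0.037, 35], [0, 0, 15, 0, 0, 0, 35], [0, 0, 25, 0, 0, 0, 35], [0, 0, 30, 0, 0, 0, 35], [0, 0, 25, 0, 0, 0, 35], [0, 0, 15, 0, 0, 0, 35], [0, 0, 10, 0, 0, 0, 35], [0, 0, 6, 0, 0, 0, 35], [0, 0, 3, 0, 0, 0, 35], [0, 0, 0, 0, 0, 0, 35]],
])

```text
time_s: 52.1
eef_pos: [0.441, -0.0103, 0.0422]
eef_rot: [0.0, 0.998, -0.069, 0.0]
wrist_force: [0.5, 0.5, -1.8]
opening: 0.482
grasp_force: 60.8
```

```bash
python3 - <<'E' 2>/dev/null
from fit import *
d=look(11)
S.update(rk=(.066,.078,.438,-.01,.055))
show(d,["rk"])
E
```

```text
[ 0.4413 -0.0104  0.0426] 52.2
top rk 0 [0. 0.] [0. 0.] 0.0 nan
scene rk 231 [446.8 -11.2] [78.8 66. ] 11.6 74.0
spare ((510.437255859375, 422.25762939453125), (133.36619567871094, 131.0015869140625), 84.41374206542969)
```

View pics/scene11.png

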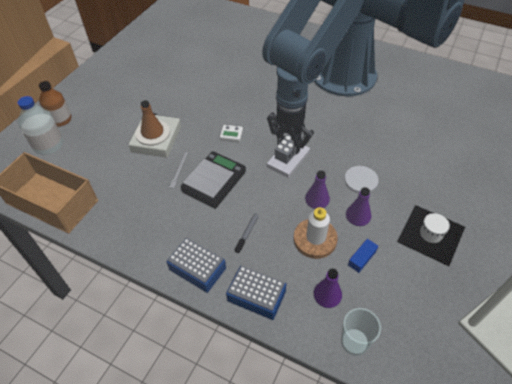

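The picture shows the flask on the stirrer (151,128), the bottle on the cork (318,228), the jar parked (434,228) and the rack just above the cold plate (288,152). Setting it down.

Request:
jog_arm([
  [[-1.5, 0, 2, 0, 0, 0, 35], [0, 0, 2, 0, 0, 0, 35], [0, 0, 2, 0, 0, 0, 35], [0, 0, 2, 0, 0, 0, 35], [0, 0, 1, 0, 0, 0, 35], [0, 0, 1, 0, 0, 0, 35], [0, 0, 0.5, 0, 0, 0, 35], [0, 0, 0, 0, 0, 0, 35], [0, 0, 0.5, 0, 0, 0, 35], [0, 0, 0, 0, 0, 0, 35]],
])

```text
time_s: 53.2
eef_pos: [0.4392, -0.01, 0.031]
eef_rot: [0.0, 0.998, -0.069, 0.0]
wrist_force: [-0.5, -0.1, -0.9]
opening: 0.486
grasp_force: 60.8
```

Request:
jog_arm([
  [[0, 0, 0.5, 0, 0, 0, 35], [0, 0, 0, 0, 0, 0, 35], [0, 0, 0.5, 0, 0, 0, 35], [0, 0, 0, 0, 0, 0, 35], [0, 0, 0, 0, 0, 0, 35], [0, 0, 0, 0, 0, 0, 35], [0, 0, 0, 0, 0, 0, 35], [0, 0, 0, 0, 0, 0, 35], [0, 0, 0, 0, 0, 0, 35], [0, 0, 0, 0, 0, 0, 35]],
])

```text
time_s: 54.2
eef_pos: [0.4392, -0.01, 0.03]
eef_rot: [-0.0, 0.998, -0.069, -0.0]
wrist_force: [0.0, 1.0, -1.5]
opening: 0.486
grasp_force: 60.8
```

Request:
jog_arm([
  [[0, 0, 0.5, 0, 0, 0, 35], [0, 0, 0, 0, 0, 0, 35], [0, 0, 0.5, 0, 0, 0, 35], [0, 0, 0, 0, 0, 0, 35], [0, 0, 0, 0, 0, 0, 35], [0, 0, 0, 0, 0, 0, 35], [0, 0, 0, 0, 0, 0, 35], [0, 0, 0, 0, 0, 0, 35], [0, 0, 0, 0, 0, 0, 35], [0, 0, 0, 0, 0, 0, 35]],
])

```text
time_s: 55.2
eef_pos: [0.4392, -0.01, 0.0296]
eef_rot: [0.0, 0.998, -0.068, -0.0]
wrist_force: [-4.2, 0.7, 7.4]
opening: 0.478
grasp_force: 62.2
```

Request:
jog_arm([
  [[0, 0, 0, 0, 0, 0, 48], [0, 0, 0, 0, 0, 0, 60], [0, 0, 0, 0, 0, 0, 85], [0, 0, 0, 0, 0, 0, 85], [0, 0, -10, 0, 0, 0, 85], [0, 0, -30, 0, 0, 0, 85], [0, 0, -45, 0, 0, 0, 85], [0, 0, -45, 0, 0, 0, 85], [0, 0, -35, 0, 0, 0, 85], [0, 0, -25, 0, 0, -0.137, 85]],
])

```text
time_s: 56.2
eef_pos: [0.44, -0.0102, 0.2227]
eef_rot: [0.001, 1.0, 0.001, 0.002]
wrist_force: [0.0, -0.1, -0.8]
opening: 0.996
grasp_force: 0.0
```

Request:
jog_arm([
  [[0, -15, 0, 0, 0, 0, 85], [5, -30, 0, 0, 0, 0, 85], [8, -42, 0, 0, 0, 0, 85], [8, -42, 0, 0, 0, 0, 85], [8, -42, 0, 0, 0, 0, 85], [8, -42, 0, 0, 0, 0, 85], [8, -42, 0, 0, 0, 0, 85], [8, -42, 0, 0, 0, 0, 85], [8, -42, 0, 0, 0, 0, 85], [8, -42, 0, 0, 0, 0, 85]],
])

```text
time_s: 57.2
eef_pos: [0.5081, 0.3728, 0.2197]
eef_rot: [-0.0, 1.0, 0.0, 0.0]
wrist_force: [1.4, 0.7, 1.0]
opening: 0.995
grasp_force: 0.0
```

Request:
jog_arm([
  [[2, -30, 0, 0, 0, 0, 85], [0, -19, 0, 0, 0, 0, 85], [0, 0, 0, 0, 0, 0, 85], [0, 0, 0, 0, 0, 0, 85], [0, 0, 0, 0, 0, 0, 85], [0, 0, 20, 0, 0, 0, 85], [0, 0, 30, 0, 0, 0, 85], [0, 0, 30, 0, 0, 0, 85], [0, 0, 30, 0, 0, 0, 85], [0, 0, 20, 0, 0, 0, 85]],
])

```text
time_s: 58.2
eef_pos: [0.5096, 0.418, 0.0869]
eef_rot: [0.001, 1.0, -0.001, -0.001]
wrist_force: [0.9, -0.9, -0.6]
opening: 0.998
grasp_force: 0.0
```

```bash
python3 - <<'E' 2>/dev/null
from fit import *
d=look(12)
S.update(rk=(.054,.072,.438,-.01,.055))
show(d,["rk","cold"])
E
```

```text
[0.5083 0.4174 0.0855] 58.3
top rk 457 [437.3 -10.7] [41.9 83.6] 82.0 61.1
top cold 614 [437.6 -10.3] [ 74.  119.6] 82.5 20.2
scene rk 366 [438.4 -11.9] [44.9 87.7] 81.4 62.3
scene cold 393 [439.4 -11.2] [ 75.4 122. ] 83.1 21.2
spare ((510.4617614746094, 421.988037109375), (133.0364990234375, 131.3054656982422), 85.01815032958984)
```

Request:
jog_arm([
  [[1, -3, 20, 0, 0, 0, 85], [0, 0, 20, 0, 0, 0, 85], [0, 0, 15, 0, 0, 0, 85], [0, 0, 8, 0, 0, 0, 85], [0, 0, 0, 0, 0, 0, 72], [0, 0, 0, 0, 0, 0, 64], [0, 0, 0, 0, 0, 0, 60], [0, 0, 0, 0, 0, 0, 58], [0, 0, 0, 0, 0, 0, 50], [0, 0, 0, 0, 0, 0, 50]],
])

```text
time_s: 59.3
eef_pos: [0.5123, 0.4235, 0.0279]
eef_rot: [-0.0, 1.0, -0.0, 0.001]
wrist_force: [-0.8, -0.9, 6.1]
opening: 0.679
grasp_force: 63.1
```

Request:
jog_arm([
  [[0, 0, 0, 0, 0, 0, 50], [0, 0, 0, 0, 0, 0, 50], [0, 0, 0, 0, 0, 0, 50], [0, 0, 0, 0, 0, 0, 50], [0, 0, 0, 0, 0, 0, 50], [0, 0, -3, 0, 0, 0, 50], [0, 0, -10, 0, 0, 0, 50], [0, 0, -20, 0, 0, 0, 50], [0, 0, -30, 0, 0, 0, 50], [0, 0, -30, 0, 0, 0, 50]],
])

```text
time_s: 60.3
eef_pos: [0.5108, 0.4229, 0.12]
eef_rot: [0.0, 1.0, -0.0, -0.0]
wrist_force: [0.7, 0.3, -1.4]
opening: 0.681
grasp_force: 64.2
```

Request:
jog_arm([
  [[0, 0, -35, 0, 0, 0, 50], [0, 0, -30, 0, 0, 0, 50], [0, 0, -20, 0, 0, 0, 50], [0, 0, -10, 0, 0, 0, 50], [0, 0, 0, 0, 0, 0, 50], [0, 0, 0, 0, 0, 0, 50], [0, 0, 0, 0, 0, 0, 50], [0, 0, 0, 0, 0, 0, 50], [0, 0, 0, 0, 0, 0, 50], [0, 0, 0, 0, 0, 0, 50]],
])

```text
time_s: 61.3
eef_pos: [0.5111, 0.4229, 0.2134]
eef_rot: [0.0, 1.0, -0.0, -0.0]
wrist_force: [-0.0, -0.3, -0.9]
opening: 0.683
grasp_force: 64.2
```

Request:
jog_arm([
  [[3, 12, 0, 0, 0, 0, 50], [6, 25, 0, 0, 0, 0, 50], [8, 40, 0, 0, 0, 0, 50], [8, 40, 0, 0, 0, 0, 50], [8, 40, 0, 0, 0, 0, 50], [8, 40, 0, 0, 0, 0, 50], [8, 40, 0, 0, 0, 0, 50], [8, 40, 0, 0, 0, 0, 50], [8, 40, 0, 0, 0, 0, 50], [8, 40, 0, 0, 0, 0, 50]],
])

```text
time_s: 62.3
eef_pos: [0.5841, 0.0635, 0.2142]
eef_rot: [0.0, 1.0, -0.0, 0.0]
wrist_force: [0.5, 0.5, -0.6]
opening: 0.681
grasp_force: 64.3
```

Request:
jog_arm([
  [[8, 40, 0, 0, 0, 0, 50], [8, 40, 0, 0, 0, 0, 50], [8, 40, 0, 0, 0, 0, 50], [8, 40, 0, 0, 0, 0, 50], [8, 40, 0, 0, 0, 0, 50], [4, 25, 0, 0, 0, 0, 50], [0, 4, 0, 0, 0, 0, 50], [0, 0, 0, 0, 0, 0, 50], [0, 0, 0, 0, 0, 0, 50], [0, 0, 0, 0, 0, 0, 50]],
])

```text
time_s: 63.3
eef_pos: [0.628, -0.1617, 0.2141]
eef_rot: [-0.0, 1.0, 0.001, -0.0]
wrist_force: [1.2, -0.5, -1.1]
opening: 0.677
grasp_force: 64.3
```

Down from 214 to about 73, then gently.

Request:
jog_arm([
  [[0, 1, 10, 0, 0, 0, 50], [0, 0, 20, 0, 0, 0, 50], [0, 0, 30, 0, 0, 0, 50], [0, 0, 30, 0, 0, 0, 50], [0, 0, 20, 0, 0, 0, 50], [0, 0, 14, 0, 0, 0, 50], [0, 0, 8, 0, 0, 0, 50], [0, 0, 3, 0, 0, 0, 50], [0, 0, 2, 0, 0, 0, 50], [0, 0, 0, 0, 0, 0, 50]],
])

```text
time_s: 64.3
eef_pos: [0.6287, -0.1642, 0.0778]
eef_rot: [0.0, 1.0, -0.0, 0.001]
wrist_force: [-0.2, -0.2, -0.8]
opening: 0.681
grasp_force: 64.3
```

Request:
jog_arm([
  [[0, 0, 1, 0, 0, 0, 50], [0, 0, 1, 0, 0, 0, 50], [0, 0, 1, 0, 0, 0, 50], [0, 0, 0, 0, 0, 0, 50], [0, 0, 0.5, 0, 0, 0, 50], [0, 0, 0, 0, 0, 0, 50], [0, 0, 0.5, 0, 0, 0, 50], [0, 0, 0, 0, 0, 0, 50], [0, 0, 0, 0, 0, 0, 50], [0, 0, 0, 0, 0, 0, 50]],
])

```text
time_s: 65.3
eef_pos: [0.6282, -0.164, 0.073]
eef_rot: [0.0, 1.0, -0.0, 0.0]
wrist_force: [-0.4, 0.3, -0.8]
opening: 0.677
grasp_force: 64.3
```

```bash
python3 - <<'E' 2>/dev/null
from fit import *
d=look(13)
circ(d,.627,-.163,.052,.078,.028,.04); S.update(bal_house=(.02,.036,.606,-.161,.11))
show(d,["bal_house"])
E
```

```text
[ 0.6281 -0.1641  0.073 ] 65.4
scene 118 [ 625.2 -166.6] rms 1.2172498987623988
top bal_house 76 [ 631.1 -164.4] [145.7  54.4] 60.9 29.2
scene bal_house 682 [ 606.9 -161.5] [117.4 157.2] 85.5 30.7
spare ((510.3111877441406, 422.4997253417969), (134.07534790039062, 130.52488708496094), 84.79793548583984)
```

Request:
jog_arm([
  [[0, 0, 1, 0, 0, 0, 50], [0, 0, 0, 0, 0, 0, 50], [0, 0, 1, 0, 0, 0, 50], [0, 0, 0, 0, 0, 0, 50], [0, 0, 0.5, 0, 0, 0, 50], [0, 0, 0, 0, 0, 0, 50], [0, 0, 0.5, 0, 0, 0, 50], [0, 0, 0, 0, 0, 0, 50], [0, 0, 0, 0, 0, 0, 50], [0, 0, 0, 0, 0, 0, 50]],
])

```text
time_s: 66.4
eef_pos: [0.6281, -0.164, 0.07]
eef_rot: [0.0, 1.0, -0.0, 0.0]
wrist_force: [-0.1, 0.0, -0.9]
opening: 0.681
grasp_force: 64.3
```

Request:
jog_arm([
  [[0, 0, 0.5, 0, 0, 0, 50], [0, 0, 0, 0, 0, 0, 50], [0, 0, 0.3, 0, 0, 0, 50], [0, 0, 0, 0, 0, 0, 50], [0, 0, 0, 0, 0, 0, 50], [0, 0, 0, 0, 0, 0, 50], [0, 0, 0, 0, 0, 0, 50], [0, 0, 0, 0, 0, 0, 50], [0, 0, 0, 0, 0, 0, 50], [0, 0, 0, 0, 0, 0, 50]],
])

```text
time_s: 67.4
eef_pos: [0.6281, -0.164, 0.0692]
eef_rot: [-0.0, 1.0, -0.0, -0.0]
wrist_force: [-0.4, -0.3, -0.9]
opening: 0.68
grasp_force: 64.3
```

Request:
jog_arm([
  [[0, 0, 0.4, 0, 0, 0, 50], [0, 0, 0, 0, 0, 0, 50], [0, 0, 0.4, 0, 0, 0, 50], [0, 0, 0, 0, 0, 0, 50], [0, 0, 0, 0, 0, 0, 50], [0, 0, 0, 0, 0, 0, 50], [0, 0, 0, 0, 0, 0, 50], [0, 0, 0, 0, 0, 0, 50], [0, 0, 0, 0, 0, 0, 50], [0, 0, 0, 0, 0, 0, 50]],
])

```text
time_s: 68.4
eef_pos: [0.6282, -0.1641, 0.0689]
eef_rot: [0.0, 1.0, -0.0, 0.0]
wrist_force: [-2.5, 0.5, 5.3]
opening: 0.677
grasp_force: 64.7
```

Contact. Release, rise and retreat towards the base.

Request:
jog_arm([
  [[0, 0, 0, 0, 0, 0, 65], [0, 0, 0, 0, 0, 0, 75], [0, 0, 0, 0, 0, 0, 85], [0, 0, 0, 0, 0, 0, 85], [0, 0, -10, 0, 0, 0, 85], [0, 0, -30, 0, 0, 0, 85], [0, 0, -45, 0, 0, 0, 85], [0, 0, -45, 0, 0, 0, 85], [0, 0, -35, 0, 0, 0, 85], [0, 0, -15, 0, 0, 0, 85]],
])

```text
time_s: 69.4
eef_pos: [0.6299, -0.1648, 0.2542]
eef_rot: [0.002, 1.0, -0.0, 0.004]
wrist_force: [0.1, 0.8, -0.2]
opening: 0.993
grasp_force: 0.0
```

Request:
jog_arm([
  [[-15, 3, 0, 0, 0, 0, 85], [-25, 5, 0, 0, 0, 0, 85], [-35, 6, 0, 0, 0, 0, 85], [-35, 6, 0, 0, 0, 0, 85], [-35, 6, 0, 0, 0, 0, 85], [-30, 5, 0, 0, 0, 0, 85], [-20, 3, 0, 0, 0, 0, 85], [-10, 0, 0, 0, 0, 0, 85], [0, 0, 0, 0, 0, 0, 85], [0, 0, 0, 0, 0, 0, 85]],
])

```text
time_s: 70.4
eef_pos: [0.4237, -0.198, 0.2485]
eef_rot: [0.0, 1.0, -0.0, 0.0]
wrist_force: [-0.3, 0.0, 0.7]
opening: 0.99
grasp_force: 0.0
```

```bash
python3 - <<'E' 2>/dev/null
from fit import *
d=look(14)
S.update(jl=(.08,.1,.627,-.163,.05),bal_pan=(.041,.0495,.627,-.163,.078),rk=(.054,.072,.438,-.01,.055),cap=(.118,.126,.657,.162,.03))
show(d,["jl","bal_pan","rk","cap","cold"]); fit_flask(d,.55,-.397,.045)
E
```

```text
[ 0.4239 -0.1979  0.2484] 70.5
top jl 384 [ 624.7 -164.6] [59.5 59.7] 33.7 93.2
top bal_pan 708 [ 627.1 -162.9] [98.3 98.1] 85.6 45.4
top rk 460 [437.2 -10.6] [41.8 83.6] 82.1 60.9
top cap 71 [656.9 165. ] [28.9 27. ] 23.1 123.1
top cold 613 [437.8 -10.3] [ 74.  119.7] 82.7 20.0
scene jl 388 [ 626.8 -166.1] [62.6 61.1] 27.7 93.8
scene bal_pan 604 [ 627.4 -164. ] [100.2 101.5] 84.9 46.0
scene rk 367 [439.2 -11.6] [43.2 86.3] 82.7 62.5
scene cap 87 [659.  162.6] [30.1 27.9] 30.5 124.7
scene cold 393 [439.7 -11.3] [ 74.7 123. ] 83.1 21.1
spare ((510.41070556640625, 422.5522155761719), (132.92141723632812, 130.90830993652344), 84.75141906738281)
top 321 [ 549.3 -398.3   47.1] rms 1.1584661590175025
scene 148 [ 549.7 -398.    41.9] rms 2.244352769068302
```

View pics/scene14.png

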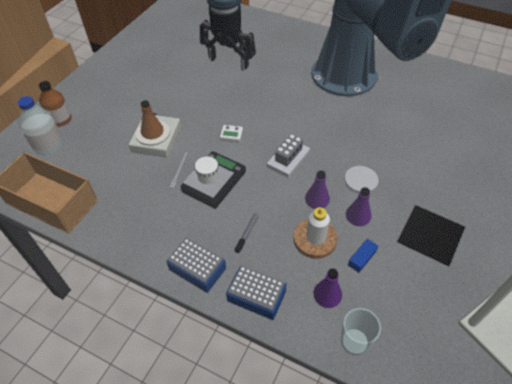

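All four things stand on their own platforms, at most 3 mm off centre: flask (151,122), jar (206,170), rack (290,152) and bottle (318,228). The arm is clear, so I'm handing in.

```bash
python3 -c "
from bench import ctrl
print(ctrl.hand_in())"
```

```text
the job is handed in; nothing more can be done
None
```

The job is handed in after about 70 s of the 138 s allowed: flask on the stirrer, jar on the balance, rack lengthways on the cold plate and bottle on the cork mat, all upright and within about 3 mm of centre by the last pictures; the hand-in returned no verdict.

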